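# Snap the long printing dauber into its spring-clip holder

## Task

Take the dauber from its wooden rest and press its handle gently down into the empty clip holder until both pairs of spring fingers have snapped round it and it lies fully home, with the middle of the handle midway between the clips; then let go. The holder's cradle is sprung and sinks as you press, so go by feel and never press harder than 25 N; leave the other things where they stand.

Things in the scene. Friction and masses are not known exactly. Their poses are not given: they have to be found in the camera images.
- dauber: printing dauber, 45 g give or take, balanced about 25 mm from its middle towards the knob: round wooden handle 14 mm in diameter and 140 mm long, with a hard yellow rubber knob (40 mm in diameter, 38 mm long) on its +x end. Origin on the handle's axis at the middle of the handle's length; x runs along the handle towards the knob. It starts lying level in the rest, its axis 39 mm over the table
- end_a (a point): point on the dauber's handle axis, 45 mm from the handle's middle away from the knob (x = -45 mm)
- end_b (a point): point on the dauber's handle axis, 45 mm from the handle's middle towards the knob (x = +45 mm)
- rest: fixed wooden rest: base plate 120 x 60 x 6 mm with two notched posts at x = -45 and +45 mm, each 12 mm long in x, 40 mm wide and 39 mm tall, with a notch 18 mm wide and 7 mm deep in which the handle lies along x. Between the posts 78 mm are free for gripper fingers. Origin under the centre of the base on the table, z up
- holder: the empty clip holder, fixed: aluminium base plate 128 x 70 x 6 mm with guide posts (22 x 8 mm, up to 39 mm height) at x = -45 and +45 mm, y = -25 and +25 mm. Origin under the base's centre on the table, x along the handle's place, z up. It carries the sprung cradle with the two clips (seat, clip_a, clip_b). Between the clips 70 mm are free for gripper fingers, down to the base plate
- seat (a point): point on the sprung cradle midway between its clips, on the axis of a handle lying fully home (either end either way); x along the handle, z up. 56 mm over the table untouched. Under pressure the cradle sinks some way before it meets a hard stop, so the handle must go lower than this resting place before the clips give way; it springs back. Below the axis runs a bar, 8 mm wide, its top 16 mm lower
- clip_a (a point): point on the cradle at one clip, 45 mm from seat towards its -x, on the seated handle's axis. A clip is a black saddle (20 mm in x, 16 mm wide) between two steel spring fingers, whose lips stand 10 mm apart, 5.5 mm above this point, with steep flared lead-ins ending 16 mm above it, 17 mm apart there. The handle first meets them with its axis about 12 mm above this point
- clip_b (a point): the same for the other clip, 45 mm from seat towards its +x. Both clips together give way somewhere between 8 and 20 N on the handle, depending on hidden friction: the force rises, then falls by several newtons within a millimetre or two as the handle slips past the lips onto the saddles; that is the moment to stop
- full_holder: bystander: a second, like holder that is taken: a dauber with a smaller knob is clipped in it. Origin as for the empty holder. Fixed; leave it alone
- small_dauber: bystander: a small dauber standing on its yellow knob (32 mm in diameter), handle up, 107 mm tall. Origin under its centre
- dish: bystander: white ceramic paint dish, 90 mm in diameter, 30 mm tall. Origin under its centre
- glue: bystander: white glue bottle with an orange cap, 44 mm in diameter, 110 mm tall. Origin under its centre
There are look-alikes about, which are no part of the job. What is shaped like the dauber but green or turquoise is not meant.

How it is judged:
By the outcome, as a careful person would: the job done as asked, in the order asked, and still so for the second after the job is handed in, with the robot touching nothing.
It also fails if it takes over 53 s, if anything falls off the work surface, if the arm or the gripper's body presses on something with over 40 N, if the wrist force passes 120 N, or if a joint passes its speed limit or range.

## Robot

A 6-joint arm with a two-finger parallel gripper is mounted at the origin on the work surface. World frame = base frame: x ahead of the robot, y to its left, z up, the work surface at z = 0. Lengths are in m, angles in rad, forces in N, time in s.
With the tool pointing down it reaches from about 0.25 to 0.775 m from the base axis. Payload 4 kg.
Tool frame: the origin (TCP) lies on the centre line of the jaws, within the pads' length; the fingertips stand 17 mm ahead of it and the grasp point (between the pads) lies 2 mm behind it; z points along the fingers, y is the line along which they close (so a half turn about z gives the same grasp; the last joint's range is limited). The gripper opens to 94 mm and grips with 3 to 60 N. Pads are 16 mm wide; open, the fingers measure 119 mm over their backs; the gripper's body (75 mm by 177 mm) begins 78 mm behind the grasp point.
Start: joints at [1.006, 0.087, 1.371, -0, 1.684, -0.103], TCP at [0.245, 0.492, 0.223] pointing down, gripper open.
Joint ranges: [-3.1, 3.1], [-0.76, 2.03], [0.27, 2.55], [-1.08, 4.22], [0.17, 2.65], [-2.57, 2.57]. Speed limits (rad/s): [2.79, 2.79, 3.14, 3.14, 3.14, 3.14].

## Interface

Orientations are given as [roll, pitch, yaw] about the fixed x, y, z axes, in that order (R = Rz(yaw) Ry(pitch) Rx(roll)).
In Python, from bench import robot gives the robot as it stands.
- The arm moves only by the tool servo_tool, never from a script. Its argument "plan" is a list of rows, each a list of 7 numbers: the shift along the tool's x, y, z normalised to -1 to 1, where 1 is 0.1 m, then the turn, a rotation vector about the tool's x, y, z normalised to -1 to 1, where 1 is pi/2 rad, then the finger opening in mm, from 0 to 94. In form: [[x, y, z, ax, ay, az, gripper], ...]. A call has 1 to 12 rows; each row is the pose to reach, as a shift and turn from the pose commanded when the call began, along the tool's axes at that moment; what a row does not reach only later rows make up. A row lasts 1/12 s, in which the tool goes at most 41.7 mm and 7.16 degrees, less where a joint would pass 70% of its speed; a pose out of reach is approached as far as the arm can. A call with a number of a shift or a turn outside -1 to 1 is refused whole. A call with a gripper value outside its range is refused whole. The fingers move at their own pace and stop on an object; the grip force is fixed at half the most. Time passes only in rows, so rows that repeat a pose let the fingers close. It gives the time, the measured TCP pose, the force, the opening and the grip force at its end, in the units of the state.
- robot.get_obs(): the state, without advancing time (a new reading comes with each control period).
- robot.snapshot(name): name is "scene" or "side" or "wrist"; returns the picture (384x512x3 uint8, red, green, blue); there is no depth.
- robot.camera_params(name): a dict with "camera_matrix" (3x3 intrinsics, pixels), "distortion" ([k1, k2, p1, p2, k3] as OpenCV has them; the pictures are not rectified), "rvec" (rotation vector, rad) and "tvec" (3), from world to camera coordinates, as OpenCV has them; the wrist camera has in their place "tool_from_camera" (4x4, takes a point from camera to tool coordinates, whose origin is the TCP and whose axes are the flange's). Camera axes: x right, y down, z forward; pixel columns grow to the right and rows downward; lengths in m; the calibration is good to about 2 mm. A picture is of the moment at which its call begins: read the wrist's pose just before it. camera_params takes no time and is no camera call.
- robot.close_job(): hands the job in; it is judged then, once.
Trained networks look in the newest picture that a camera, given by its name, has taken for a name from the list of things; names that differ only in an ending like _2 or _b are one class to them, and where a whole thing is asked for, a point or a joint stands for the part that bears it (a point fixed in the world has none). Each returns a list of dicts, best first, with "conf" (0 to 1); they miss things now and then, are a little off and sometimes report something else, mostly with a low value. They report only what shows in the picture. A call takes as long as a camera call. They do not tell look-alikes from the thing itself.
- robot.find_in(thing, camera): "extent" ([centre column, centre row, width, height] in pixels, round what is visible of it).
The state is a dict: "time": time; "joint_positions": joint angles; "qvel": joint speeds; "joint_torque": joint torques, N m; "tool_pos": TCP position; "ee_rot": TCP orientation; "wrist_force": force on the tool from outside, world axes, zero at the start; "wrist_torque": the same for the moment, N m; "width": finger opening in m; "finger_force": force on a finger pad.
Only numpy, scipy, OpenCV 4.12 (cv2) and the standard library are available. Lean on these libraries where they do the work, as an engineer would, in place of code of your own. Each camera call takes 0.05 s, during which the arm holds its last target. There are 200 camera calls.

## Working session

There is one attempt and no reset: what is moved stays moved. The work goes in short steps, Python scripts to look and compute and a tool call to move; the robot and the scene stay as the last step left them, time stands still between calls to the robot, and variables do not carry over. Pictures are saved under pics/ and viewed, at most 11 in all, crops included, and the job is handed in when it is done.

Besides the shell and the picture viewer there is one more tool, called after "Call:" as name(argument=value, ...), one argument or row to a line, values as JSON. servo_tool: Moves the arm, as the interface text tells. Scaled input: -1 to 1 covers 0.1 m each way for a shift and pi/2 rad each way for a turn. Its arguments: {"type":"object","properties":{"plan":{"type":"array","items":{"type":"array","items":{"type":"number"}}}},"required":["plan"]}

```bash
mkdir -p pics
cat > h.py <<'E'
import numpy as np,cv2
from bench import robot
from scipy.spatial.transform import Rotation as R
def cam(n,obs=None):
    p=robot.camera_params(n);K=np.array(p["camera_matrix"]);d=np.array(p["distortion"])
    if "rvec" in p:
        Rm=cv2.Rodrigues(np.array(p["rvec"]))[0];return K,d,Rm,np.array(p["tvec"]).ravel()
    o=obs or robot.get_obs();T=np.eye(4);T[:3,:3]=R.from_euler("xyz",o["ee_rot"]).as_matrix();T[:3,3]=o["tool_pos"]
    W=np.linalg.inv(T@np.array(p["tool_from_camera"]));return K,d,W[:3,:3],W[:3,3]
def ray(c,uv):
    K,d,Rm,t=c;q=cv2.undistortPoints(np.array([[uv]],float),K,d).ravel();return -Rm.T@t,Rm.T@np.r_[q,1]
def onz(c,uv,z):
    o,v=ray(c,uv);return o+v*(z-o[2])/v[2]
def proj(c,P):
    K,d,Rm,t=c;return cv2.projectPoints(np.atleast_2d(np.array(P,float)),Rm,t,K,d)[0].reshape(-1,2)
def snap(n,f):
    im=robot.snapshot(n);cv2.imwrite(f"pics/{f}.png",im[:,:,::-1]);return im
E
python3 - <<'E'
from h import *
ims=[]
for n in ("scene","side"):
    ims.append(snap(n,n+"0"));c=cam(n)
    print(n,-c[2].T@c[3])
    for t in ("dauber","rest","holder","full_holder"):
        for r in robot.find_in(t,n)[:4]:
            e=r["extent"];print(t,round(r["conf"],2),np.round(e),np.round(onz(c,e[:2],.03),3))
o=robot.get_obs();print(o)
E
```

```text
scene [ 1.03458661 -0.19314816  0.69161367]
dauber 0.98 [247. 206.  48.  54.] [ 0.572 -0.023  0.03 ]
dauber 0.9 [266. 139.  54.  17.] [0.378 0.112 0.03 ]
dauber 0.68 [114. 166.  33.  50.] [ 0.313 -0.29   0.03 ]
dauber 0.68 [327. 118.  29.  46.] [0.366 0.314 0.03 ]
rest 0.94 [236. 205.  43.  48.] [ 0.558 -0.044  0.03 ]
rest 0.32 [135. 220.  33.  59.] [ 0.506 -0.271  0.03 ]
holder 0.59 [138. 219.  31.  60.] [ 0.505 -0.266  0.03 ]
full_holder 0.62 [336. 167.  53.  54.] [0.546 0.237 0.03 ]
side [ 0.27155594 -0.7973762   0.70398663]
dauber 0.88 [176. 358.  98.  27.] [ 0.294 -0.299  0.03 ]
dauber 0.84 [162. 216.  41.  53.] [0.341 0.092 0.03 ]
dauber 0.8 [148. 173.  64.  11.] [0.341 0.291 0.03 ]
dauber 0.73 [270. 221.  65.  33.] [ 0.572 -0.016  0.03 ]
rest 0.76 [261. 237.  53.  40.] [ 0.533 -0.06   0.03 ]
holder 0.74 [282. 316.  74.  53.] [ 0.492 -0.28   0.03 ]
holder 0.28 [278. 308.  64.  31.] [ 0.494 -0.261  0.03 ]
full_holder 0.98 [224. 170.  58.  42.] [0.535 0.23  0.03 ]
full_holder 0.37 [263. 236.  56.  42.] [ 0.538 -0.057  0.03 ]
{'time': 0.5, 'joint_positions': array([ 1.00588824e+00,  8.72173955e-02,  1.37076013e+00, -4.88490804e-06,
        1.68360824e+00, -1.03068679e-01]), 'qvel': array([-2.24721422e-05,  9.01505402e-05, -2.75382082e-03,  1.34177820e-03,
        3.64908793e-04,  9.95719112e-04]), 'joint_torque': array([-7.79073671e-04, -3.39624059e+01, -3.02266502e+01,  7.17657083e-02,
        2.43683666e-02, -2.74375441e-05]), 'tool_pos': array([0.24506376, 0.49237754, 0.22246581]), 'ee_rot': array([3.14158630e+00, 5.53670927e-06, 2.67975270e+00]), 'wrist_force': array([ 0.03789552, -0.03147349,  0.34576075]), 'wrist_torque': array([-0.06250601,  0.01277816, -0.0176431 ]), 'finger_force': 0.0, 'width': 0.09405177072205963}
```

View pics/scene0.png

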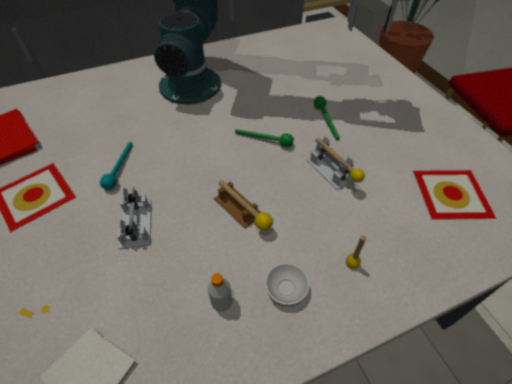

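View pics/side0.png

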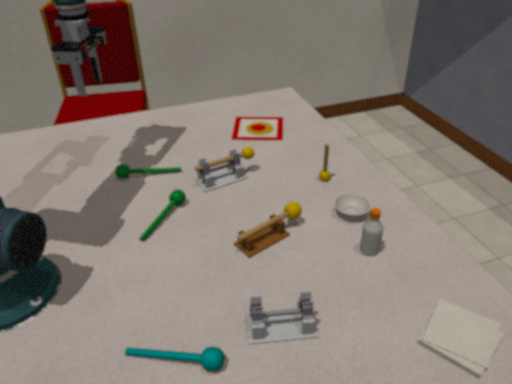

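The scene picture shows several dauber shapes:
- **Yellow knob in the wooden rest:** scene (247,206), side (270,225).
- **Yellow knob clipped in the full holder:** (336,163).
- **Small one standing:** (355,252).
- **Green or turquoise look-alikes:** (265,137), (327,117) and (117,167).

The one in the wooden rest fits the description. The empty holder is at scene (136,219), side (282,316). I'll confirm both in one crop.

Run:
```python
from h import *
S=cv2.imread("pics/scene0.png");D=cv2.imread("pics/side0.png")
a=cv2.resize(S[170:250,205:285],(400,400),interpolation=2);b=cv2.resize(D[192:262,230:310],(400,350),interpolation=2)
e=cv2.resize(S[180:255,105:165],(320,400),interpolation=2);
out=np.zeros((600,800,3),np.uint8)
f=lambda im,x0,y0,w,h,W,H:cv2.resize(im[y0:y0+h,x0:x0+w],(W,H),interpolation=cv2.INTER_CUBIC)
out[:300,:400]=f(S,207,172,80,60,400,300);out[:300,400:]=f(D,230,196,80,60,400,300)
out[300:,:400]=f(S,85,187,100,75,400,300);out[300:,400:]=f(D,232,281,100,75,400,300)
cv2.imwrite("pics/crop1.png",out)
```

```text
(no output)
```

View pics/crop1.png

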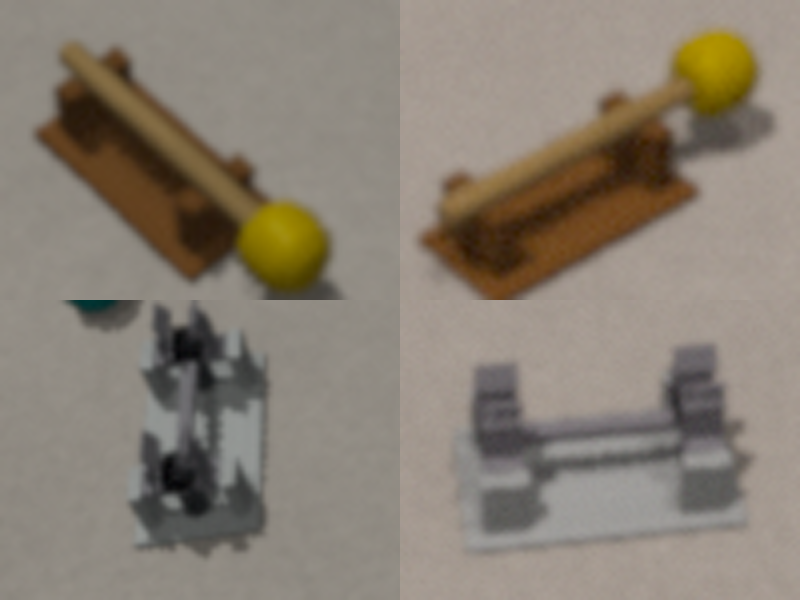

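The top crops show the yellow-knobbed wooden dauber in the wooden rest. The handle end is at scene (221.4,183), side (240.4,237.6), and the knob at scene (263.8,221.2), side (292.8,210.4). The bottom crops show the empty clip holder.

Run:
```python
from h import *
A=cam("scene");B=cam("side")
def tri(u,v):
    (o1,d1),(o2,d2)=ray(A,u),ray(B,v)
    s=np.linalg.lstsq(np.c_[d1,-d2],o2-o1,rcond=None)[0];p,q=o1+d1*s[0],o2+d2*s[1];return np.round((p+q)/2,4),np.round(np.linalg.norm(p-q),4)
print("tri",tri((221.4,183),(240.4,237.6)),tri((263.8,221.2),(292.8,210.4)))
for c,e,k in((A,(221.4,183),(263.8,221.2)),(B,(240.4,237.6),(292.8,210.4))):
    p,q=onz(c,e,.041),onz(c,k,.039);d=q-p;L=np.linalg.norm(d);print(p,q,L,np.degrees(np.arctan2(d[1],d[0])),"mid from knob",q-d/L*.089,"from end",p+d/L*.07)
print("holder corners scene",[np.round(onz(A,u,.006),3) for u in((118.75,248.3),(150.5,244.5),(151.3,199.5))])
print("side",[np.round(onz(B,u,.006),3) for u in((249,343),(318.3,336.5),(247,314))])
```

```text
tri (array([ 0.487 , -0.0555,  0.0386]), np.float64(0.0002)) (array([ 0.6312, -0.0062,  0.038 ]), np.float64(0.0008))
[ 0.4888995 -0.0558983  0.041    ] [ 0.63146981 -0.0061403   0.039     ] 0.15101705688836928 19.239328703862164 mid from knob [ 0.5474478  -0.03546455  0.04017867] from end [ 0.55498423 -0.03283428  0.04007295]
[ 0.48624224 -0.05822682  0.041     ] [ 0.63072726 -0.00796176  0.039     ] 0.15299182378667953 19.182330531505784 mid from knob [ 0.54667593 -0.03720248  0.04016346] from end [ 0.55235003 -0.0352285   0.04008492]
holder corners scene [array([ 0.549, -0.323,  0.006]), array([ 0.567, -0.255,  0.006]), array([ 0.441, -0.226,  0.006])]
side [array([ 0.423, -0.297,  0.006]), array([ 0.544, -0.327,  0.006]), array([ 0.441, -0.233,  0.006])]
```

Call:
servo_tool(
  plan=[
    [-1,-0.66,0,0,0,-0.508,94],
    [-1,-0.66,0,0,0,-0.508,94],
    [-1,-0.66,0,0,0,-0.508,94],
    [-1,-0.66,0,0,0,-0.508,94],
    [-1,-0.66,0,0,0,-0.508,94],
    [-1,-0.66,0,0,0,-0.508,94],
    [-1,-0.66,0,0,0,-0.508,94],
    [-1,-0.66,0,0,0,-0.508,94],
  ],
)

```text
time: 1.17
tool_pos: [0.3053, 0.3886, 0.2227]
ee_rot: [3.141, 0.0, -2.805]
wrist_force: [-0.5, -0.1, -0.1]
width: 0.0945
finger_force: 0.0
```

Call:
servo_tool(
  plan=[
    [-0.2,-1,0,0,0,0,94],
    [-0.2,-1,0,0,0,0,94],
    [-0.2,-1,0,0,0,0,94],
  ],
)

```text
time: 1.42
tool_pos: [0.3583, 0.2985, 0.2226]
ee_rot: [-3.14, 0.001, -2.809]
wrist_force: [0.4, -0.5, 0.0]
width: 0.0938
finger_force: 0.0
```

Call:
servo_tool(
  plan=[
    [-0.2,-1,0,0,0,0,94],
    [-0.2,-1,0,0,0,0,94],
    [-0.2,-1,0,0,0,0,94],
  ],
)

```text
time: 1.67
tool_pos: [0.4105, 0.2099, 0.2226]
ee_rot: [-3.14, 0.001, -2.811]
wrist_force: [0.5, -0.1, -1.0]
width: 0.0938
finger_force: 0.0
```

Call:
servo_tool(
  plan=[
    [-0.2,-1,0,0,0,0,94],
    [-0.2,-1,0,0,0,0,94],
    [-0.2,-1,0,0,0,0,94],
  ],
)

```text
time: 1.92
tool_pos: [0.4624, 0.1218, 0.2225]
ee_rot: [-3.14, 0.001, -2.811]
wrist_force: [-0.5, 0.5, 0.5]
width: 0.0934
finger_force: 0.0
```

Call:
servo_tool(
  plan=[
    [-0.2,-1,0,0,0,0,94],
    [-0.2,-1,0,0,0,0,94],
    [-0.2,-1,0,0,0,0,94],
    [-0.2,-1,0,0,0,0,94],
    [-0.2,-1,0,0,0,0,94],
  ],
)

```text
time: 2.33
tool_pos: [0.5128, 0.037, 0.2221]
ee_rot: [3.141, -0.001, -2.809]
wrist_force: [-0.6, 0.4, 0.4]
width: 0.094
finger_force: 0.0
```

Call:
servo_tool(
  plan=[
    [-0.1,-0.8,0.3,0,0,0,94],
    [-0.1,-0.8,0.3,0,0,0,94],
    [-0.1,-0.8,0.3,0,0,0,94],
    [-0.1,-0.8,0.3,0,0,0,94],
    [-0.1,-0.8,0.3,0,0,0,94],
  ],
)

```text
time: 2.75
tool_pos: [0.5481, -0.0332, 0.1927]
ee_rot: [3.14, 0.0, -2.805]
wrist_force: [-0.9, 0.7, 0.1]
width: 0.094
finger_force: 0.0
```

Run:
```python
from h import *
o=robot.get_obs();print(o["tool_pos"],o["ee_rot"])
im=snap("wrist","w1");c=cam("wrist",o);print(robot.camera_params("wrist")["tool_from_camera"])
for t in("dauber","rest"):print([(r["conf"],np.round(r["extent"])) for r in robot.find_in(t,"wrist")[:2]])
a=np.radians(19.2);m=np.array([.549,-.035,.039]);u=np.array([np.cos(a),np.sin(a),0])
print("predicted end,mid,knobctr",proj(c,[m-.07*u,m,m+.089*u]))
```

```text
[ 0.54805648 -0.03316225  0.19266799] [ 3.14030360e+00  1.56348908e-05 -2.80489371e+00]
[[ 6.54302315e-04 -9.67171731e-01 -2.54122835e-01  7.42317578e-02]
 [ 9.99999687e-01  7.45984008e-04 -2.64409666e-04 -1.66060001e-03]
 [ 4.45301125e-04 -2.54122582e-01  9.67171916e-01 -1.62316318e-01]
 [ 0.00000000e+00  0.00000000e+00  0.00000000e+00  1.00000000e+00]]
[(0.83, array([467.,  65.,  73., 129.])), (0.71, array([252., 199.,  42., 173.]))]
[(0.85, array([255., 175.,  55., 109.]))]
predicted end,mid,knobctr [[254.15298977 117.57094701]
 [254.01706081 187.49983678]
 [253.86797212 266.18062866]]
```

View pics/w1.png

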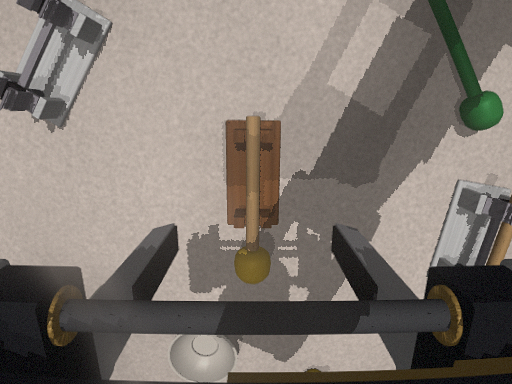

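The wrist picture agrees with the prediction to about 1 px: end at (253,116), knob at (252.5,265). The rest is clear for the fingers. I'll descend and grip.

Call:
servo_tool(
  plan=[
    [0.01,-0.035,0.4,0,0,0,94],
    [0.01,-0.035,0.8,0,0,0,94],
    [0.01,-0.035,1,0,0,0,70],
    [0.01,-0.035,1,0,0,0,50],
  ],
)

```text
time: 3.23
tool_pos: [0.5446, -0.0364, 0.0872]
ee_rot: [3.136, -0.009, -2.804]
wrist_force: [-0.5, -0.1, -0.5]
width: 0.0841
finger_force: 0.0
```

Call:
servo_tool(
  plan=[
    [0,0,0.2,0,0,0,50],
    [0,0,0.4,0,0,0,50],
    [0,0,0.557,0,0,0,50],
    [0,0,0.557,0,0,0,50],
    [0,0,0.557,0,0,0,30],
    [0,0,0.557,0,0,0,20],
    [0,0,0.557,0,0,0,14],
    [0,0,0.557,0,0,0,5],
    [0,0,0.557,0,0,0,5],
    [0,0,0.557,0,0,0,5],
    [0,0,0.557,0,0,0,5],
    [0,0,0.557,0,0,0,5],
  ],
)

```text
time: 4.23
tool_pos: [0.5487, -0.0373, 0.0373]
ee_rot: [3.14, 0.001, -2.806]
wrist_force: [-1.2, 4.1, 2.5]
width: 0.0132
finger_force: 30.0
```

Call:
servo_tool(
  plan=[
    [0,0,-0.1,0,0,0,5],
    [0,0,-0.3,0,0,0,5],
    [0,0,-0.6,0,0,0,5],
    [0,0,-1,0,0,0,5],
    [0,0,-1,0,0,0,5],
  ],
)

```text
time: 4.65
tool_pos: [0.5533, -0.0398, 0.1462]
ee_rot: [-3.133, 0.013, -2.806]
wrist_force: [1.4, -1.0, 0.3]
width: 0.0128
finger_force: 30.0
```

Call:
servo_tool(
  plan=[
    [0.1,-0.15,-0.1,0,0,0.05,5],
    [0.2,-0.3,-0.3,0,0,0.12,5],
    [0.35,-0.5,-0.4,0,0,0.2,5],
    [0.45,-0.7,-0.5,0,0,0.28,5],
    [0.45,-0.7,-0.5,0,0,0.347,5],
    [0.45,-0.7,-0.5,0,0,0.347,5],
    [0.45,-0.7,-0.5,0,0,0.347,5],
  ],
)

```text
time: 5.23
tool_pos: [0.5292, -0.1198, 0.1869]
ee_rot: [-3.141, 0.0, 2.935]
wrist_force: [-0.5, 0.9, -0.5]
width: 0.013
finger_force: 30.0
```

Call:
servo_tool(
  plan=[
    [0,-0.3,0,0,0,0,5],
    [0.02,-0.6,0,0,0,0,5],
    [0.02,-0.83,0,0,0,0,5],
    [0.02,-0.83,0,0,0,0,5],
    [0.02,-0.83,0,0,0,0,5],
    [0.02,-0.83,0,0,0,0,5],
  ],
)

```text
time: 5.73
tool_pos: [0.5102, -0.1991, 0.1863]
ee_rot: [3.141, -0.001, 2.935]
wrist_force: [-0.3, 1.3, -0.3]
width: 0.0128
finger_force: 30.0
```

Run:
```python
from h import *
o=robot.get_obs();print(o["tool_pos"],o["ee_rot"],o["width"],o["wrist_force"])
im=snap("wrist","w2");c=cam("wrist",o)
for t in("seat","clip_a","holder"):print(t,[(r["conf"],np.round(r["extent"],1)) for r in robot.find_in(t,"wrist")[:3]])
a=np.radians(-12);m=np.array([.494,-.277,0]);u=np.array([np.cos(a),np.sin(a),0]);v=np.array([-u[1],u[0],0]);z=np.array([0,0,1])
print("pred base corners z6",np.round(proj(c,[m+i*.064*u+j*.035*v+.006*z for i,j in((1,1),(1,-1),(-1,-1),(-1,1))]),1).tolist())
cv2.imwrite("pics/w2b.png",cv2.resize(im[:,:,::-1],(800,600),interpolation=cv2.INTER_CUBIC))
```

```text
[ 0.51019103 -0.19905288  0.18628655] [ 3.14071131e+00 -8.57254033e-04  2.93465290e+00] 0.01276372581885625 [-0.26374979  1.25730743 -0.31963604]
seat [(0.84, array([176. , 193.2,  44. , 114.3]))]
clip_a [(0.68, array([173.6, 192.9,  45.6, 119.1]))]
holder [(0.9, array([181.3, 188.7,  68.5, 130.8]))]
pred base corners z6 [[217.3, 235.2], [157.5, 234.8], [148.8, 122.5], [214.2, 122.2]]
```

View pics/w2b.png

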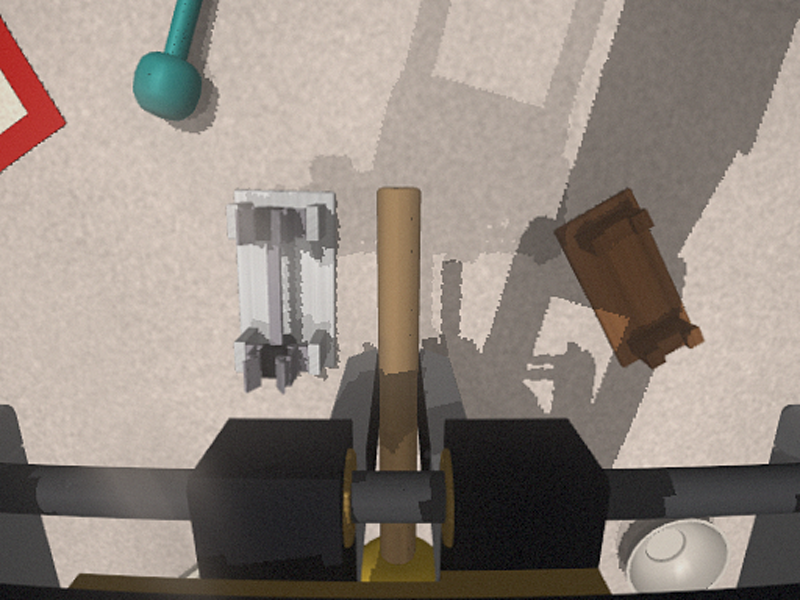

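The holder's plate corners are at (151,122), (214.4,123) and (215.7,235), about 1–2 px from the prediction. The handle is held straight, with its end at (255.4,119.7). I'll take an enlarged crop to refine the pose.

Run:
```python
from h import *
im=cv2.imread("pics/w2.png");c=cv2.resize(im[112:262,140:280],None,fx=4,fy=4,interpolation=cv2.INTER_CUBIC)
cv2.imwrite("pics/w2c.png",c)
```

```text
(no output)
```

View pics/w2c.png

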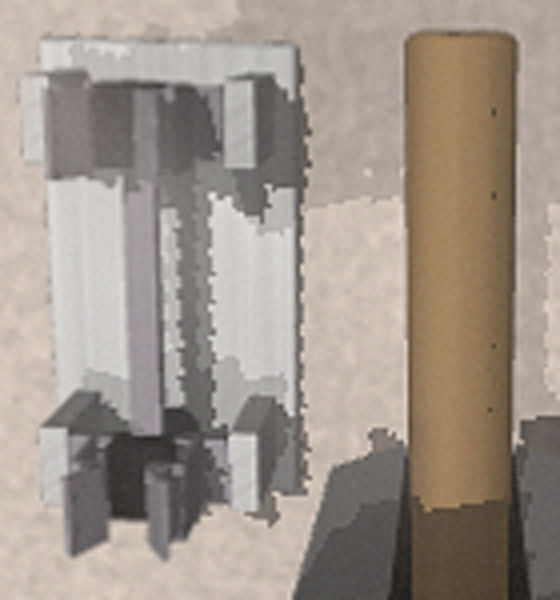

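```bash
cat > fit.py <<'E'
from h import *
from scipy.optimize import least_squares
o=dict(tool_pos=[0.51019103,-0.19905288,0.18628655],ee_rot=[3.14071131,-8.57254033e-04,2.93465290])
c=cam("wrist",o)
F=[((35,118),-45,-25,39),((241,121),-45,25,39),((55,467),45,-25,39),((245,471),45,25,39),((40,38),-64,-35,6),((298,40),-64,35,6),((145,100),-45,0,40),((144,435),35,0,40)]
uv=np.array([f[0] for f in F])/4+[140,112]
X=np.array([f[1:] for f in F])/1e3
w=np.array([[1,1]]*6+[[1,0]]*2)
def P(p):
    a=p[2];Rm=np.array([[np.cos(a),-np.sin(a),0],[np.sin(a),np.cos(a),0],[0,0,1]]);return X@Rm.T+[p[0],p[1],0]
r=least_squares(lambda p:((proj(c,P(p))-uv)*w).ravel(),[.494,-.277,-.21])
print(r.x[:2],np.degrees(r.x[2]));print(np.round(r.fun.reshape(-1,2),1).tolist())
# dauber in hand: end
T=R.from_euler("xyz",o["ee_rot"]).as_matrix();tp=np.array(o["tool_pos"])
for px in((462,38),(462,300)):
    print("in tool mm",np.round(T.T@(onz(c,np.array(px)/4+[140,112],tp[2]+.004)-tp)*1e3,1))
tx,ty=T[:,0],T[:,1];d=np.r_[r.x[:2],.0]-tp;print("seat in tool xy mm",(T.T@d)[:2]*1e3,"turn deg world",np.degrees(r.x[2])+180-np.degrees(o["ee_rot"][2]))
E
python3 fit.py
```

```text
[ 0.49292116 -0.27796839] -13.721895654567492
[[0.8, 0.1], [0.2, 0.7], [0.0, -0.6], [-0.0, 0.1], [-0.6, -0.8], [0.4, 0.4], [-1.6, 0.0], [0.9, -0.0]]
in tool mm [69.1 -1.3 -3.9]
in tool mm [36.2 -1.2 -4. ]
seat in tool xy mm [  0.52726373 -80.94431255] turn deg world -1.865121160395148
```

```bash
sed -i 's/((145,100),-45,0,40)/((141.5,180),-25,0,40)/' fit.py; python3 fit.py
```

```text
[ 0.49288983 -0.27811975] -13.582837718367426
[[0.5, 0.1], [-0.1, 0.7], [-0.0, -0.5], [-0.1, 0.0], [-0.9, -0.8], [0.1, 0.3], [-0.4, 0.0], [0.8, -0.0]]
in tool mm [69.1 -1.3 -3.9]
in tool mm [36.2 -1.2 -4. ]
seat in tool xy mm [  0.52682219 -81.09887873] turn deg world -1.7260632241950589
```

Call:
servo_tool(
  plan=[
    [0.014,-0.2,0,0,0,0.017,5],
    [0.014,-0.5,0,0,0,0.017,5],
    [0.014,-0.798,0,0,0,0.017,5],
    [0.014,-0.798,0.2,0,0,0.017,5],
    [0.014,-0.798,0.5,0,0,0.017,5],
    [0.014,-0.798,0.8,0,0,0.017,5],
    [0.014,-0.798,1,0,0,0.017,5],
    [0.014,-0.798,1,0,0,0.017,5],
    [0.014,-0.798,1,0,0,0.017,5],
    [0.014,-0.798,1,0,0,0.017,5],
  ],
)

```text
time: 6.77
tool_pos: [0.4933, -0.278, 0.0885]
ee_rot: [-3.141, 0.003, 2.907]
wrist_force: [-0.2, -0.7, -0.4]
width: 0.0131
finger_force: 30.0
```

Run:
```python
from h import *
o=robot.get_obs();print(o["tool_pos"],o["ee_rot"],o["width"],o["wrist_force"])
im=snap("wrist","w3");s=snap("side","s3")
out=np.zeros((600,800,3),np.uint8)
out[:,:440]=cv2.resize(im[60:384,137:375,::-1],(440,600),interpolation=cv2.INTER_CUBIC)
out[:360,440:]=cv2.resize(s[270:360,235:325,::-1],(360,360),interpolation=cv2.INTER_CUBIC)
cv2.imwrite("pics/w3b.png",out)
```

```text
[ 0.49332454 -0.27799407  0.0885311 ] [-3.14067035e+00  2.59949043e-03  2.90689423e+00] 0.013130645481930478 [-0.22043846 -0.65475554 -0.36401062]
```

View pics/w3b.png

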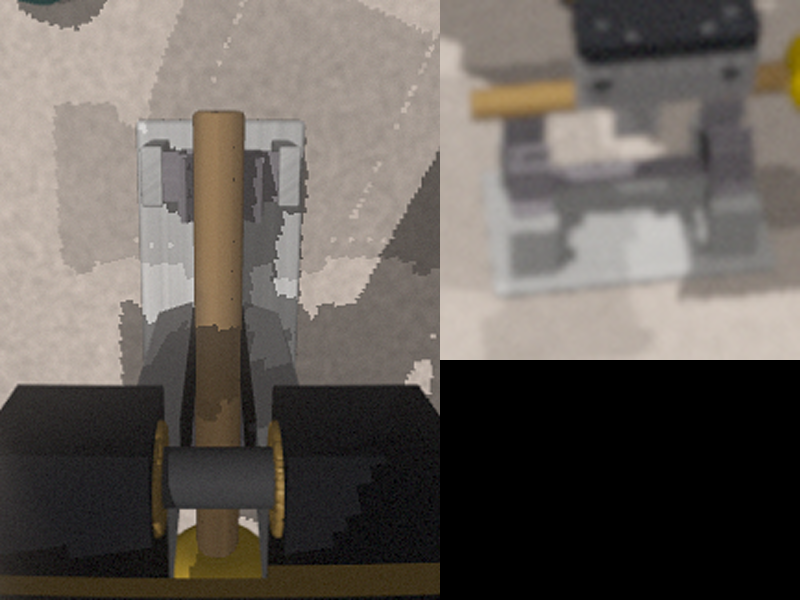

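Run:
```python
from h import *
o=dict(tool_pos=[0.49332454,-0.27799407,0.0885311],ee_rot=[-3.14067035,2.59949043e-03,2.90689423])
c=cam("wrist",o);T=R.from_euler("xyz",o["ee_rot"]).as_matrix();tp=np.array(o["tool_pos"])
f=lambda px,z:np.round(T.T@(onz(c,np.array(px)/[1.849,1.852]+[137,60],z)-tp)*1e3,1)
print("posts want x=45",f((151.5,175),.039),f((288,177),.039))
print("base want x=64",f((138,121),.006),f((303,121),.006))
print("end want 70",f((219,112),.0955),f((218,320),.0975))
```

```text
posts want x=45 [ 46.  -25.6  49.4] [45.3 23.9 49.4]
base want x=64 [ 64.  -34.3  82.4] [64.  33.4 82.3]
end want 70 [69.6 -1.3 -7.1] [13.  -1.5 -9. ]
```

Alignment is within 1 mm: holder at tool (+0.3,−0.7), handle at (−0.4,−1.4). I'll correct that and come down to just above contact.

Call:
servo_tool(
  plan=[
    [0.007,0.006,0.06,0,0,0,5],
    [0.007,0.006,0.12,0,0,0,5],
    [0.007,0.006,0.17,0,0,0,5],
    [0.007,0.006,0.18,0,0,0,5],
    [0.007,0.006,0.18,0,0,0,5],
    [0.007,0.006,0.18,0,0,0,5],
    [0.007,0.006,0.18,0,0,0,5],
  ],
)

```text
time: 7.45
tool_pos: [0.4918, -0.2772, 0.0689]
ee_rot: [-3.142, 0.0, 2.906]
wrist_force: [0.1, 0.0, -0.5]
width: 0.013
finger_force: 30.0
```

Call:
servo_tool(
  plan=[
    [0,0,0.01,0,0,0,5],
    [0,0,0.02,0,0,0,5],
    [0,0,0.02,0,0,0,5],
    [0,0,0.02,0,0,0,5],
  ],
)

```text
time: 7.78
tool_pos: [0.4917, -0.277, 0.0667]
ee_rot: [3.141, 0.0, 2.906]
wrist_force: [0.0, 0.1, -0.9]
width: 0.013
finger_force: 30.0
```

Call:
servo_tool(
  plan=[
    [-0.007,0,0,0,0,0,5],
    [-0.007,0,0.01,0,0,0,5],
    [-0.007,0,0.01,0,0,0,5],
    [-0.007,0,0.01,0,0,0,5],
  ],
)

```text
time: 8.12
tool_pos: [0.4927, -0.2771, 0.0661]
ee_rot: [3.141, 0.001, 2.906]
wrist_force: [-0.3, 1.3, 1.0]
width: 0.013
finger_force: 30.0
```

Call:
servo_tool(
  plan=[
    [0,0,0.01,0,0,0,5],
    [0,0,0.01,0,0,0,5],
    [0,0,0.01,0,0,0,5],
  ],
)

```text
time: 8.37
tool_pos: [0.4926, -0.2771, 0.065]
ee_rot: [3.141, 0.001, 2.906]
wrist_force: [-0.1, 1.7, 1.7]
width: 0.0133
finger_force: 30.0
```

Call:
servo_tool(
  plan=[
    [0,0,0.01,0,0,0,5],
    [0,0,0.01,0,0,0,5],
    [0,0,0.01,0,0,0,5],
  ],
)

```text
time: 8.62
tool_pos: [0.4926, -0.2771, 0.064]
ee_rot: [3.141, 0.001, 2.906]
wrist_force: [1.9, 2.0, 3.6]
width: 0.0134
finger_force: 30.0
```

Call:
servo_tool(
  plan=[
    [0,0.004,0.01,0,0,0,5],
    [0,0.004,0.01,0,0,0,5],
    [0,0.004,0.01,0,0,0,5],
  ],
)

```text
time: 8.87
tool_pos: [0.4926, -0.277, 0.063]
ee_rot: [-3.141, 0.001, 2.906]
wrist_force: [1.2, 0.9, 4.0]
width: 0.0133
finger_force: 30.0
```

Call:
servo_tool(
  plan=[
    [0,0,0.01,0,0,0,5],
    [0,0,0.01,0,0,0,5],
    [0,0,0.01,0,0,0,5],
  ],
)

```text
time: 9.12
tool_pos: [0.4927, -0.277, 0.062]
ee_rot: [-3.141, 0.001, 2.906]
wrist_force: [-0.2, 0.4, 3.8]
width: 0.0133
finger_force: 30.0
```

Call:
servo_tool(
  plan=[
    [0,0,0.01,0,0,0,5],
    [0,0,0.01,0,0,0,5],
    [0,0,0.01,0,0,0,5],
  ],
)

```text
time: 9.37
tool_pos: [0.4927, -0.2771, 0.061]
ee_rot: [-3.141, 0.001, 2.906]
wrist_force: [1.1, 1.1, 4.4]
width: 0.0131
finger_force: 30.0
```

Call:
servo_tool(
  plan=[
    [0,0,0.01,0,0,0,5],
    [0,0,0.01,0,0,0,5],
    [0,0,0.01,0,0,0,5],
  ],
)

```text
time: 9.62
tool_pos: [0.4927, -0.2771, 0.0601]
ee_rot: [-3.141, 0.001, 2.906]
wrist_force: [0.5, 1.2, 4.6]
width: 0.013
finger_force: 30.0
```

Call:
servo_tool(
  plan=[
    [0,0,0.01,0,0,0,5],
    [0,0,0.01,0,0,0,5],
    [0,0,0.01,0,0,0,5],
  ],
)

```text
time: 9.87
tool_pos: [0.4926, -0.2771, 0.0593]
ee_rot: [-3.141, 0.001, 2.906]
wrist_force: [0.6, 1.2, 6.4]
width: 0.0128
finger_force: 30.0
```

Call:
servo_tool(
  plan=[
    [0,0,0.01,0,0,0,5],
    [0,0,0.01,0,0,0,5],
    [0,0,0.01,0,0,0,5],
  ],
)

```text
time: 10.12
tool_pos: [0.4927, -0.2771, 0.0584]
ee_rot: [-3.141, 0.001, 2.906]
wrist_force: [-0.0, 1.0, 6.8]
width: 0.013
finger_force: 30.0
```

Call:
servo_tool(
  plan=[
    [0,0,0.01,0,0,0,5],
    [0,0,0.01,0,0,0,5],
    [0,0,0.01,0,0,0,5],
  ],
)

```text
time: 10.37
tool_pos: [0.4927, -0.2771, 0.0576]
ee_rot: [-3.141, 0.001, 2.906]
wrist_force: [-0.1, 1.2, 7.2]
width: 0.0131
finger_force: 30.0
```

Call:
servo_tool(
  plan=[
    [0,0,0.01,0,0,0,5],
    [0,0,0.01,0,0,0,5],
    [0,0,0.01,0,0,0,5],
  ],
)

```text
time: 10.62
tool_pos: [0.4927, -0.2771, 0.0567]
ee_rot: [-3.141, 0.001, 2.906]
wrist_force: [-0.4, 2.0, 7.3]
width: 0.0127
finger_force: 30.0
```

Call:
servo_tool(
  plan=[
    [0,0,0.01,0,0,0,5],
    [0,0,0.01,0,0,0,5],
    [0,0,0.01,0,0,0,5],
  ],
)

```text
time: 10.87
tool_pos: [0.4927, -0.2772, 0.0559]
ee_rot: [-3.141, 0.001, 2.906]
wrist_force: [-0.1, 1.5, 8.1]
width: 0.0132
finger_force: 30.0
```

Call:
servo_tool(
  plan=[
    [0,0,0.01,0,0,0,5],
    [0,0,0.01,0,0,0,5],
    [0,0,0.01,0,0,0,5],
  ],
)

```text
time: 11.12
tool_pos: [0.4927, -0.2772, 0.0551]
ee_rot: [-3.141, 0.001, 2.906]
wrist_force: [-1.0, 1.9, 9.3]
width: 0.0132
finger_force: 30.0
```

Call:
servo_tool(
  plan=[
    [0,0,0.01,0,0,0,5],
    [0,0,0.01,0,0,0,5],
    [0,0,0.01,0,0,0,5],
  ],
)

```text
time: 11.37
tool_pos: [0.4927, -0.2772, 0.0542]
ee_rot: [-3.141, 0.001, 2.906]
wrist_force: [-1.0, 0.9, 9.5]
width: 0.0134
finger_force: 30.0
```

Call:
servo_tool(
  plan=[
    [0,0,0.01,0,0,0,5],
    [0,0,0.01,0,0,0,5],
    [0,0,0.01,0,0,0,5],
  ],
)

```text
time: 11.62
tool_pos: [0.4928, -0.2772, 0.0534]
ee_rot: [-3.141, 0.001, 2.906]
wrist_force: [-1.1, 2.4, 10.6]
width: 0.0135
finger_force: 30.0
```

Call:
servo_tool(
  plan=[
    [0,0,0.01,0,0,0,5],
    [0,0,0.01,0,0,0,5],
    [0,0,0.01,0,0,0,5],
  ],
)

```text
time: 11.87
tool_pos: [0.4928, -0.2773, 0.0526]
ee_rot: [-3.141, 0.001, 2.906]
wrist_force: [-0.3, 1.7, 11.0]
width: 0.013
finger_force: 30.0
```

Call:
servo_tool(
  plan=[
    [0,0,0.01,0,0,0,5],
    [0,0,0.01,0,0,0,5],
    [0,0,0.01,0,0,0,5],
  ],
)

```text
time: 12.12
tool_pos: [0.4928, -0.2773, 0.0517]
ee_rot: [-3.141, 0.001, 2.906]
wrist_force: [-2.1, 1.5, 11.4]
width: 0.0135
finger_force: 30.0
```

Call:
servo_tool(
  plan=[
    [0,0,0.01,0,0,0,5],
    [0,0,0.01,0,0,0,5],
    [0,0,0.01,0,0,0,5],
  ],
)

```text
time: 12.37
tool_pos: [0.4929, -0.2774, 0.051]
ee_rot: [-3.141, 0.002, 2.906]
wrist_force: [-2.1, 1.9, 12.5]
width: 0.0131
finger_force: 30.0
```

Call:
servo_tool(
  plan=[
    [0,0,0.01,0,0,0,5],
    [0,0,0.01,0,0,0,5],
    [0,0,0.01,0,0,0,5],
  ],
)

```text
time: 12.62
tool_pos: [0.4931, -0.2775, 0.0505]
ee_rot: [-3.14, 0.002, 2.906]
wrist_force: [-1.9, 2.3, 13.5]
width: 0.0132
finger_force: 30.0
```

Call:
servo_tool(
  plan=[
    [0,0,0.01,0,0,0,5],
    [0,0,0.01,0,0,0,5],
    [0,0,0.01,0,0,0,5],
  ],
)

```text
time: 12.87
tool_pos: [0.4933, -0.2775, 0.0499]
ee_rot: [-3.14, 0.003, 2.906]
wrist_force: [-3.1, 2.0, 15.7]
width: 0.0131
finger_force: 30.0
```

Call:
servo_tool(
  plan=[
    [0,0,0.008,0,0,0,5],
    [0,0,0.008,0,0,0,5],
    [0,0,0.008,0,0,0,5],
  ],
)

```text
time: 13.12
tool_pos: [0.4934, -0.2776, 0.0494]
ee_rot: [-3.14, 0.003, 2.906]
wrist_force: [-2.3, 2.8, 14.6]
width: 0.0135
finger_force: 30.0
```

Call:
servo_tool(
  plan=[
    [0,0,0.008,0,0,0,5],
    [0,0,0.008,0,0,0,5],
    [0,0,0.008,0,0,0,5],
  ],
)

```text
time: 13.37
tool_pos: [0.4937, -0.2776, 0.0487]
ee_rot: [-3.14, 0.004, 2.906]
wrist_force: [-2.1, 2.3, 15.4]
width: 0.0133
finger_force: 30.0
```

Call:
servo_tool(
  plan=[
    [0.008,0,0.006,0,0,0,5],
    [0.008,0,0.006,0,0,0,5],
    [0.008,0,0.006,0,0,0,5],
  ],
)

```text
time: 13.62
tool_pos: [0.4936, -0.2777, 0.0484]
ee_rot: [-3.14, 0.006, 2.906]
wrist_force: [0.2, 2.9, 15.5]
width: 0.013
finger_force: 30.0
```

Run:
```python
from h import *
o=robot.get_obs();print(o["tool_pos"],o["ee_rot"],o["width"],o["wrist_force"],o["wrist_torque"])
im=snap("wrist","w4");s=snap("side","s4");q=snap("scene","q4")
out=np.zeros((600,800,3),np.uint8)
out[:,:440]=cv2.resize(im[60:384,137:375,::-1],(440,600),interpolation=cv2.INTER_CUBIC)
out[:300,440:]=cv2.resize(s[275:350,235:325,::-1],(360,300),interpolation=cv2.INTER_CUBIC)
out[300:,440:]=cv2.resize(q[180:255,95:185,::-1],(360,300),interpolation=cv2.INTER_CUBIC)
cv2.imwrite("pics/w4b.png",out)
```

```text
[ 0.49362002 -0.27766163  0.04836126] [-3.1399255  0.0058047  2.9060421] 0.012954158596602495 [ 0.19012171  2.85061376 15.5348584 ] [0.4612443  0.13499757 0.00998977]
```

View pics/w4b.png

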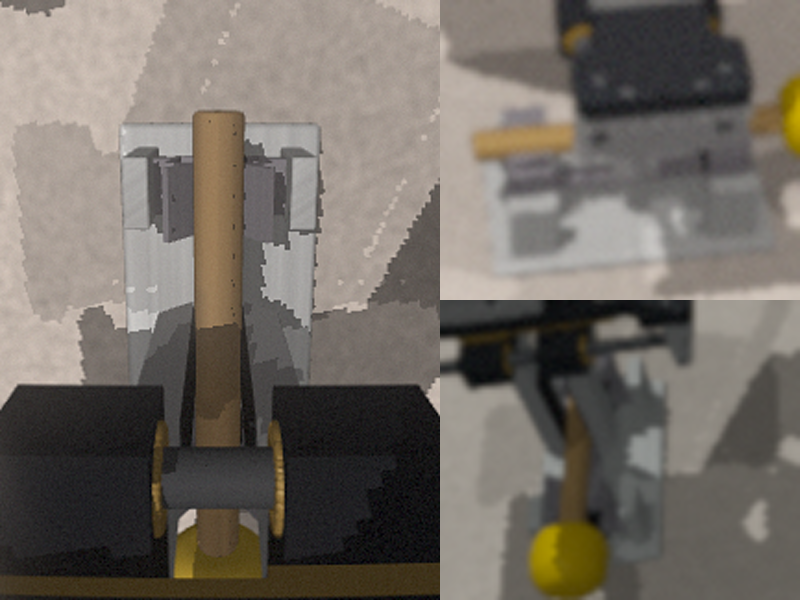

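The handle sits centred between the clip fingers of the sunken cradle (wrist crop, column ~218), with no snap yet. I'll keep pressing.

Call:
servo_tool(
  plan=[
    [0,0,0.008,0,0,0,5],
    [0,0,0.008,0,0,0,5],
    [0,0,0.008,0,0,0,5],
  ],
)

```text
time: 14.02
tool_pos: [0.4937, -0.2777, 0.0474]
ee_rot: [-3.14, 0.006, 2.906]
wrist_force: [-0.1, 2.7, 14.6]
width: 0.0131
finger_force: 30.0
```

Call:
servo_tool(
  plan=[
    [0,0,0.008,0,0,0,5],
    [0,0,0.008,0,0,0,5],
    [0,0,0.008,0,0,0,5],
  ],
)

```text
time: 14.27
tool_pos: [0.4933, -0.2775, 0.0454]
ee_rot: [-3.14, 0.005, 2.906]
wrist_force: [2.6, 0.8, 7.0]
width: 0.0129
finger_force: 30.0
```

Call:
servo_tool(
  plan=[
    [0,0,0,0,0,0,5],
    [0,0,0,0,0,0,5],
    [0,0,0,0,0,0,5],
  ],
)

```text
time: 14.52
tool_pos: [0.4934, -0.2775, 0.0445]
ee_rot: [-3.14, 0.005, 2.906]
wrist_force: [2.7, 1.0, 7.6]
width: 0.0129
finger_force: 30.0
```

Call:
servo_tool(
  plan=[
    [0,0,0.005,0,0,0,5],
    [0,0,0.005,0,0,0,5],
    [0,0,0.005,0,0,0,5],
  ],
)

```text
time: 14.77
tool_pos: [0.4934, -0.2775, 0.0441]
ee_rot: [-3.14, 0.005, 2.906]
wrist_force: [2.5, -0.2, 7.1]
width: 0.0133
finger_force: 30.0
```

Call:
servo_tool(
  plan=[
    [0,0,0.008,0,0,0,5],
    [0,0,0.008,0,0,0,5],
    [0,0,0.008,0,0,0,5],
  ],
)

```text
time: 15.02
tool_pos: [0.4934, -0.2775, 0.0434]
ee_rot: [-3.14, 0.005, 2.906]
wrist_force: [3.4, 0.3, 7.4]
width: 0.0129
finger_force: 30.0
```

Run:
```python
from h import *
o=robot.get_obs();print(o["tool_pos"],o["ee_rot"],o["wrist_force"],o["wrist_torque"])
```

```text
[ 0.49338943 -0.27747954  0.04337218] [-3.14043763  0.004607    2.90606262] [3.39146172 0.31896032 7.38394616] [ 0.17201796 -0.3138037  -0.00890287]
```

The force dropped from 14.6 to 7 N, but the wrist torque suggests the load sits off-centre. I'll check whether the handle is tilted, meaning only one clip has snapped.

```bash
cat > tilt.py <<'E'
from h import *
import sys
P={"3":([0.4933,-0.2780,0.0885],.0026),"4":([0.49362,-0.27766,0.04836],.0058)}
o=robot.get_obs();n=sys.argv[1];P[n]=(o["tool_pos"],0)
ims={m:snap(v,k+n) for m,v,k in(("s","side","s"),("q","scene","q"),("w","wrist","w"))}
a=np.radians(-13.5);u=np.array([np.cos(a),np.sin(a),0])
for k,v in(("s","side"),("q","scene")):
    c=cam(v)
    for m in P:
        f=cv2.imread(f"pics/{k}{m}.png")
        if f is None: continue
        M=np.array(P[m][0])+[0,0,.002]
        kn=proj(c,[M+.089*u])[0];en=proj(c,[M-.07*u])[0]
        H=cv2.cvtColor(f,cv2.COLOR_BGR2HSV);b=cv2.inRange(H,(22,150,60),(34,255,255))
        x,y=int(kn[0]),int(kn[1]);w=b[y-25:y+25,x-25:x+25];mm=cv2.moments(w,True)
        cen=np.array([mm["m10"]/mm["m00"]+x-25,mm["m01"]/mm["m00"]+y-25])
        g=proj(c,[M+.089*u+[0,0,.001]])[0]-kn
        print(v,m,"knob pred",np.round(kn,1),"seen",np.round(cen,1),"px/mm z",np.round(g,2),"end pred",np.round(en,1))
E
python3 tilt.py 5
python3 - <<'E'
import cv2,numpy as np
r=lambda n:cv2.imread(f"pics/{n}.png")
out=np.zeros((600,800,3),np.uint8)
for i,n in enumerate(("s3","s4","s5")): 
    if i: out[(i-1)*300:i*300,:360]=cv2.resize(r(n)[275:350,235:325],(360,300),interpolation=cv2.INTER_CUBIC)
out[:,360:]=cv2.resize(r("w5")[60:384,137:375],(440,600),interpolation=cv2.INTER_CUBIC)
cv2.imwrite("pics/v5.png",out)
E
```

```text
side 3 knob pred [332.5 287.5] seen [331.7 287.6] px/mm z [ 0.04 -0.4 ] end pred [242.3 296.2]
side 4 knob pred [330.8 302.8] seen [329.9 303.2] px/mm z [ 0.04 -0.37] end pred [243.3 311.5]
side 5 knob pred [330.5 304.6] seen [329.5 304.2] px/mm z [ 0.04 -0.37] end pred [243.2 313.3]
scene 4 knob pred [126.4 245.6] seen [126.7 244.3] px/mm z [-0.14 -0.24] end pred [130.6 188.1]
scene 5 knob pred [127.2 246.7] seen [127.2 244.9] px/mm z [-0.14 -0.24] end pred [131.3 189.3][ WARN:0@2.299] global loadsave.cpp:275 findDecoder imread_('pics/q3.png'): can't open/read file: check file path/integrity
```

View pics/v5.png

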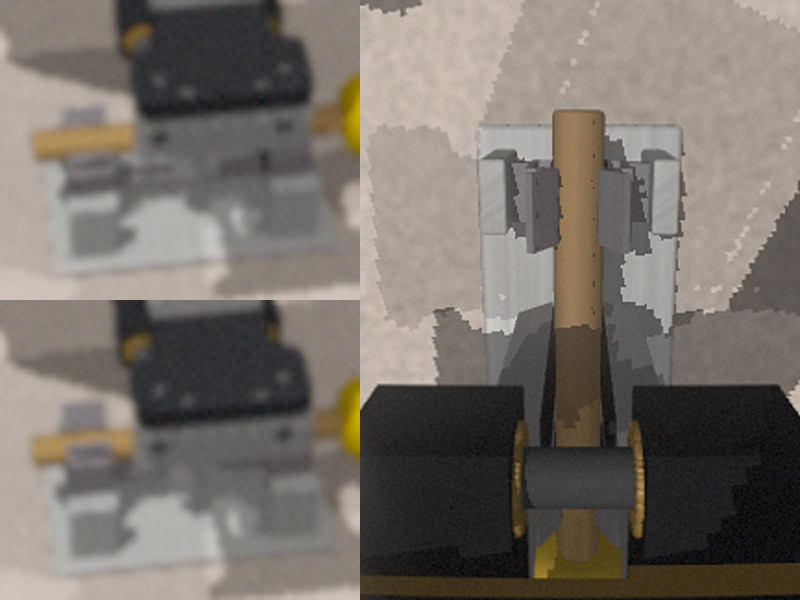

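The wrist crop shows the far clip's fingers closed above the handle at (545,205) and (615,205). The knob end sits about 1–2 mm high, so I'll press a little further, well under 15 N, to bring both ends onto their saddles.

Call:
servo_tool(
  plan=[
    [0,0,0.01,0,0,0,5],
    [0,0,0.02,0,0,0,5],
    [0,0,0.02,0,0,0,5],
    [0,0,0.02,0,0,0,5],
  ],
)

```text
time: 15.5
tool_pos: [0.4934, -0.2775, 0.0417]
ee_rot: [-3.14, 0.005, 2.906]
wrist_force: [3.5, 0.9, 9.1]
width: 0.0131
finger_force: 30.0
```

Call:
servo_tool(
  plan=[
    [0,0,0.007,0,0,0,5],
    [0,0,0.015,0,0,0,5],
    [0,0,0.015,0,0,0,5],
    [0,0,0.015,0,0,0,5],
  ],
)

```text
time: 15.83
tool_pos: [0.4934, -0.2775, 0.0404]
ee_rot: [-3.14, 0.005, 2.906]
wrist_force: [2.2, 1.2, 10.0]
width: 0.0132
finger_force: 30.0
```

```bash
python3 - <<'E'
from h import *
o=robot.get_obs();print(o["tool_pos"],o["ee_rot"],o["wrist_force"],o["wrist_torque"])
E
python3 tilt.py 6 2>/dev/null
```

```text
[ 0.49341245 -0.2774852   0.04039165] [-3.14036612  0.0047231   2.9060531 ] [ 2.22441763  1.18550511 10.0045887 ] [ 0.286942   -0.20896596 -0.00605257]
side 3 knob pred [332.5 287.5] seen [331.7 287.6] px/mm z [ 0.04 -0.4 ] end pred [242.3 296.2]
side 4 knob pred [330.8 302.8] seen [329.9 303.2] px/mm z [ 0.04 -0.37] end pred [243.3 311.5]
side 6 knob pred [330.4 305.7] seen [329.3 305.3] px/mm z [ 0.04 -0.37] end pred [243.3 314.4]
scene 4 knob pred [126.4 245.6] seen [126.7 244.3] px/mm z [-0.14 -0.24] end pred [130.6 188.1]
scene 6 knob pred [127.6 247.5] seen [127.7 245.6] px/mm z [-0.14 -0.24] end pred [131.6 190.1]
```

Call:
servo_tool(
  plan=[
    [0,0,-0.03,0,0,0,5],
    [0,0,-0.06,0,0,0,5],
    [0,0,-0.09,0,0,0,5],
    [0,0,-0.12,0,0,0,5],
    [0,0,-0.12,0,0,0,5],
    [0,0,-0.12,0,0,0,5],
    [0,0,-0.12,0,0,0,5],
  ],
)

```text
time: 16.57
tool_pos: [0.4933, -0.2774, 0.0505]
ee_rot: [-3.141, 0.004, 2.906]
wrist_force: [5.6, -1.3, 2.3]
width: 0.013
finger_force: 30.0
```

```bash
python3 - <<'E'
from h import *
o=robot.get_obs();print(o["tool_pos"],o["ee_rot"],o["wrist_force"],o["wrist_torque"])
E
python3 tilt.py 7 2>/dev/null
```

```text
[ 0.49327342 -0.27740435  0.05052006] [-3.14066378  0.00419718  2.90596766] [ 5.58594532 -1.34225552  2.26021835] [-0.15872794 -0.94909639  0.00722507]
side 3 knob pred [332.5 287.5] seen [331.7 287.6] px/mm z [ 0.04 -0.4 ] end pred [242.3 296.2]
side 4 knob pred [330.8 302.8] seen [329.9 303.2] px/mm z [ 0.04 -0.37] end pred [243.3 311.5]
side 7 knob pred [330.7 302. ] seen [329.8 301.5] px/mm z [ 0.04 -0.38] end pred [243.  310.6]
scene 4 knob pred [126.4 245.6] seen [126.7 244.3] px/mm z [-0.14 -0.24] end pred [130.6 188.1]
scene 7 knob pred [126.2 244.9] seen [126.2 243. ] px/mm z [-0.14 -0.25] end pred [130.4 187.4]
```

Unloaded, the seat rises towards 55–56 mm, so the handle lies home in both clips. I'll measure how well the middle is centred before letting go.

Run:
```python
import cv2
f=cv2.imread("pics/w7.png")[110:230,190:330];cv2.imwrite("pics/w7c.png",cv2.resize(f,(700,600),interpolation=cv2.INTER_CUBIC))
```

```text
(no output)
```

View pics/w7c.png

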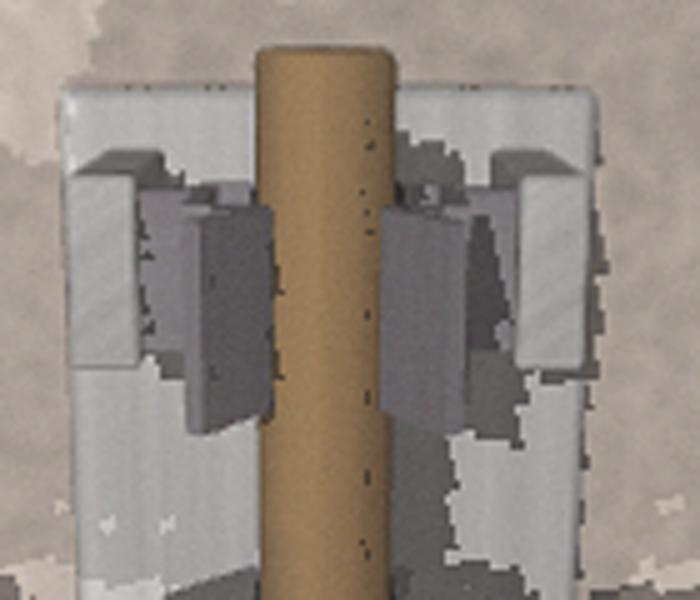

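The far clip's lips close over the handle, centred at (325,320), and the handle end is at row 48. The post tops are centred at (103,270) and (553,273).

Run:
```python
from h import *
o=robot.get_obs();c=cam("wrist",o);T=R.from_euler("xyz",o["ee_rot"]).as_matrix();tp=np.array(o["tool_pos"]);ax=.0525
f=lambda px,z:np.round((T.T@(onz(c,np.array(px)/5+[190,110],z)-tp)*1e3)[:2],1)
print("posts 45",f((103,270.5),.039),f((553,272.5),.039),"base 64",f((60,90),.006),f((596,88),.006))
print("clip 45",f((192,321),ax+.016),f((466,321),ax+.016))
print("end 70",f((326,47),ax+.004),f((326,580),ax+.007))
```

```text
posts 45 [ 45.6 -26.1] [45.4 23.8] base 64 [ 63.8 -35.5] [64.1 33.4]
clip 45 [ 45.5 -13.8] [45.6 11.6]
end 70 [70.1 -1.4] [16.7 -1.4]
```

Centred within about 0.4 mm. I'll relax the side load, open and rise.

Call:
servo_tool(
  plan=[
    [-0.004,0,-0.015,0,0,0,5],
    [-0.008,0,-0.025,0,0,0,5],
    [-0.008,0,-0.025,0,0,0,5],
    [-0.008,0,-0.025,0,0,0,5],
  ],
)

```text
time: 17.05
tool_pos: [0.4933, -0.2774, 0.0523]
ee_rot: [-3.141, 0.002, 2.906]
wrist_force: [6.0, -1.9, 2.4]
width: 0.0135
finger_force: 30.0
```

Call:
servo_tool(
  plan=[
    [0,0,0,0,0,0,16],
    [0,0,0,0,0,0,20],
    [0,0,0,0,0,0,28],
    [0,0,0,0,0,0,40],
    [0,0,0,0,0,0,50],
    [0,0,0,0,0,0,50],
    [0,0,0,0,0,0,50],
    [0,0,0,0,0,0,50],
  ],
)

```text
time: 17.72
tool_pos: [0.4924, -0.2768, 0.0526]
ee_rot: [3.141, -0.0, 2.906]
wrist_force: [-0.1, -0.5, -0.6]
width: 0.0498
finger_force: 0.0
```

Call:
servo_tool(
  plan=[
    [0,0,-0.1,0,0,0,50],
    [0,0,-0.3,0,0,0,50],
    [0,0,-0.6,0,0,0,50],
    [0,0,-1,0,0,0,50],
    [0,0,-1,0,0,0,50],
    [0,0,-1,0,0,0,50],
  ],
)

```text
time: 18.22
tool_pos: [0.4943, -0.2781, 0.1573]
ee_rot: [-3.139, 0.008, 2.906]
wrist_force: [0.5, 0.0, -1.2]
width: 0.0497
finger_force: 0.0
```

Call:
servo_tool(
  plan=[
    [0,0.3,-0.5,0,0,0,50],
    [0,0.7,-0.5,0,0,0,50],
    [0,0.9,-0.5,0,0,0,50],
    [0,0.9,-0.5,0,0,0,50],
    [0,0.9,-0.5,0,0,0,50],
    [0,0.9,-0.5,0,0,0,50],
    [0,0.9,-0.5,0,0,0,50],
    [0,0.9,-0.5,0,0,0,50],
  ],
)

```text
time: 18.88
tool_pos: [0.5128, -0.1902, 0.2015]
ee_rot: [3.141, -0.002, 2.904]
wrist_force: [-1.0, 0.7, 0.2]
width: 0.0499
finger_force: 0.0
```

Run:
```python
from h import *
o=robot.get_obs();w=snap("wrist","w8");s=snap("side","s8")
out=np.zeros((600,800,3),np.uint8)
out[:,:440]=cv2.resize(w[100:280,140:272,::-1],(440,600),interpolation=cv2.INTER_CUBIC)
out[:300,440:]=cv2.resize(s[265:345,240:336,::-1],(360,300),interpolation=cv2.INTER_CUBIC)
cv2.imwrite("pics/w8c.png",out)
print(o["tool_pos"],o["ee_rot"],[(n,[(r["conf"],np.round(r["extent"],1)) for r in robot.find_in(n,"wrist")[:2]]) for n in("dauber","holder")])
```

```text
[ 0.51279024 -0.19023614  0.20151999] [ 3.14136702e+00 -2.02267462e-03  2.90432891e+00] [('dauber', [(0.98, array([166. , 197.1,  25.4, 161. ])), (0.56, array([103.7,  41.5,  37.9,  83. ]))]), ('holder', [(0.68, array([176.6, 184.5,  72.3, 124.6])), (0.36, array([161.9, 198.3,  25. , 164. ]))])]
```

View pics/w8c.png

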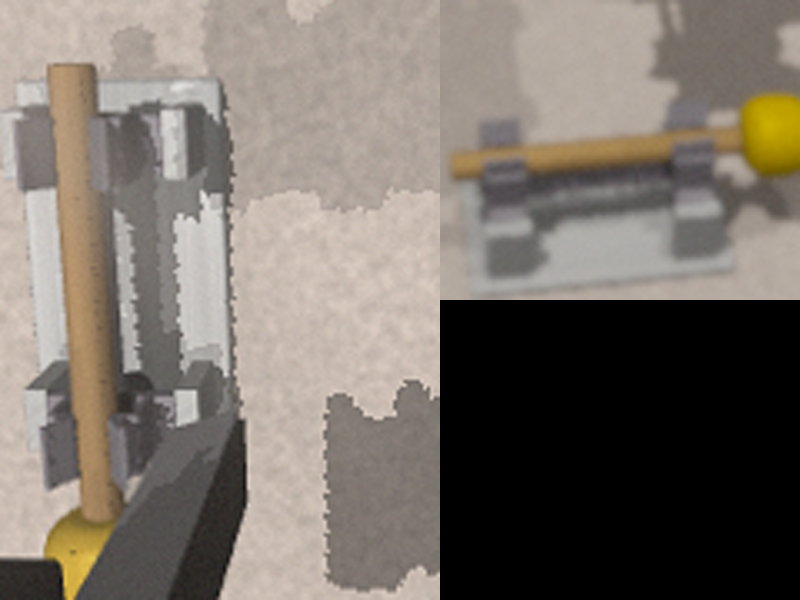

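Run:
```python
from h import *
f=cv2.imread("pics/w8.png");H=cv2.cvtColor(f,cv2.COLOR_BGR2HSV);b=cv2.inRange(H,(8,70,40),(24,255,255))
for r in range(118,258,3):
    x=np.where(b[r,145:185])[0]+145
    print(r,(x.min(),x.max(),len(x)) if len(x) else None,end="; ")
c=cam("wrist",dict(tool_pos=[0.51279,-0.190236,0.20152],ee_rot=[3.141367,-.00202267,2.904329]))
a=np.radians(-13.5);m=np.array([.4928,-.2777,.056]);u=np.array([np.cos(a),np.sin(a),0]);v=np.array([-u[1],u[0],0])
for s in(-1,1):
    print("\nclip",s,"lips ends (x±10,y±5,z+5.5)",np.round(proj(c,[m+(s*.045+i)*u+j*v+[0,0,.0055] for i in(-.01,.01) for j in(-.005,.005)]),1).tolist())
print("handle end, edges at neck",np.round(proj(c,[m-.07*u+[0,0,.004],m+.07*u,m+.07*u+[0,0,.007]]),1).tolist())
```

```text
118 None; 121 (np.int64(154), np.int64(167), 14); 124 (np.int64(155), np.int64(167), 13); 127 (np.int64(155), np.int64(167), 13); 130 (np.int64(155), np.int64(167), 13); 133 (np.int64(155), np.int64(167), 13); 136 (np.int64(157), np.int64(165), 9); 139 (np.int64(156), np.int64(165), 10); 142 (np.int64(157), np.int64(165), 9); 145 (np.int64(157), np.int64(165), 9); 148 (np.int64(157), np.int64(165), 9); 151 (np.int64(157), np.int64(165), 9); 154 (np.int64(158), np.int64(165), 8); 157 (np.int64(157), np.int64(166), 10); 160 (np.int64(157), np.int64(167), 11); 163 (np.int64(158), np.int64(166), 9); 166 (np.int64(158), np.int64(167), 10); 169 (np.int64(158), np.int64(169), 12); 172 (np.int64(158), np.int64(169), 12); 175 (np.int64(159), np.int64(169), 11); 178 (np.int64(159), np.int64(169), 11); 181 (np.int64(159), np.int64(170), 12); 184 (np.int64(159), np.int64(171), 13); 187 (np.int64(159), np.int64(171), 13); 190 (np.int64(160), np.int64(172), 13); 193 (np.int64(160), np.int64(172), 13); 196 (np.int64(160), np.int64(172), 13); 199 (np.int64(160), np.int64(172), 13); 202 (np.int64(161
[... 315 characters left out ...]
4(163), np.int64(171), 9); 229 (np.int64(163), np.int64(171), 9); 232 (np.int64(163), np.int64(172), 10); 235 (np.int64(163), np.int64(172), 10); 238 (np.int64(163), np.int64(172), 10); 241 (np.int64(164), np.int64(172), 9); 244 (np.int64(164), np.int64(173), 10); 247 (np.int64(164), np.int64(175), 12); 250 (np.int64(164), np.int64(176), 13); 253 (np.int64(161), np.int64(176), 16); 256 (np.int64(157), np.int64(174), 18); 
clip -1 lips ends (x±10,y±5,z+5.5) [[156.5, 134.5], [166.9, 134.4], [158.0, 155.5], [168.3, 155.4]]

clip 1 lips ends (x±10,y±5,z+5.5) [[163.3, 224.1], [173.0, 224.1], [164.8, 242.3], [174.3, 242.4]]
handle end, edges at neck [[161.1, 118.2], [171.9, 253.4], [170.3, 256.2]]
```

The handle narrows from 13 to 9–10 px under the lips at both clips, at rows 136–166 and 226–244, so both have snapped. It lies level, the gripper is clear, and I'm handing in.

```bash
python3 -c "
from bench import robot
print(robot.close_job())"
```

```text
the job is handed in; nothing more can be done
None
```

The dauber is clipped home in the empty holder and released: both clips snapped, the middle measured within about 0.5 mm of the seat, and no force reading passed 16 N; the job is handed in at about 19 s.

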